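# Click the tester's shutter plate to its open stop

### The arm

A 6-joint arm with a two-finger parallel gripper is mounted at the origin on the work surface. World frame = base frame: x ahead of the robot, y to its left, z up, the work surface at z = 0. Lengths are in m, angles in rad, forces in N, time in s.
With the tool pointing down it reaches from about 0.425 to 0.95 m from the base axis. Payload 3.5 kg.
Tool frame: the origin (TCP) lies on the centre line of the jaws, within the pads' length; the fingertips stand 14 mm ahead of it and the grasp point (between the pads) lies 5 mm behind it (ctrl.tip_reach is the distance from the TCP to the fingertips, in m); z points along the fingers, y is the line along which they close (so a half turn about z gives the same grasp; the last joint's range is limited). The gripper opens to 85 mm and grips with 20 to 120 N. Pads are 22 mm wide; open, the fingers measure 114 mm over their backs; the gripper's body (76 mm by 85 mm) begins 54 mm behind the grasp point. The pads swing forward as they close: fully open they stand 13 mm farther back than shut.
Start: joints at [-0.15, 0.286, 1.577, -0, 1.279, -0.15], TCP at [0.675, 0, 0.245] pointing down, gripper open.
Joint ranges: [-2.77, 2.77], [-0.9, 2.22], [0.21, 2.48], [-1.53, 4.67], [0.24, 2.81], [-2.84, 2.84]. Speed limits (rad/s): [2.79, 2.79, 3.14, 3.14, 3.14, 3.14].

### API

Orientations are given as a unit quaternion [x, y, z, w].
In Python, from plant import get_state, imaging, workorder, ctrl gives the robot as it stands. The module is installed in compiled form; this text tells all that it offers.
- The arm moves only by the shell command python3 -m jog 'ROWS' [FORCE]. ROWS is JSON, a list of rows, each a list of 7 numbers: the closure, from 0 (fully open) to 1 (shut), then the shift along the tool's x, y, z in mm, then the turn, a rotation vector about the tool's x, y, z in rad. In form: [[gripper, tx, ty, tz, ax, ay, az], ...]. A call has 1 to 12 rows; each row is the pose to reach, as a shift and turn from the pose commanded when the call began, along the tool's axes at that moment; what a row does not reach only later rows make up. A row lasts 1/10 s, in which the tool goes at most 50 mm and 8.59 degrees, less where a joint would pass 70% of its speed; a pose out of reach is approached as far as the arm can. A call with a gripper value outside its range is refused whole. The fingers move at their own pace and stop on an object; FORCE is the grip in N (left out, the last holds). Time passes only in rows, so rows that repeat a pose let the fingers close. It gives the time, the measured TCP pose, the force, the opening and the grip force at its end, in the units of the state.
- get_state(): the state, without advancing time (a new reading comes with each control period).
- imaging.read_camera(name): name is "scene" or "side" or "wrist"; returns a dict with "image" (420x560x3 uint8, blue, green, red), "fx", "fy", "cx", "cy" (pixels), "R" (3x3) and "t" (3): a world point X has camera coordinates R X + t; the wrist camera has in their place "tool_from_camera" (4x4, takes a point from camera to tool coordinates, whose origin is the TCP and whose axes are the flange's). Camera axes: x right, y down, z forward; pixel columns grow to the right and rows downward; lengths in m; the calibration is good to about 2 mm. A picture is of the moment at which its call begins: read the wrist's pose just before it. There is no depth.
- workorder.sign_off(): hands the job in; it is judged then, once.
The state is a dict: "time": time; "qpos": joint angles; "dq": joint speeds; "joint_efforts": joint torques, N m; "eef_pos": TCP position; "tcp_rot": TCP orientation; "contact_force": force on the tool from outside, world axes, zero at the start; "wrist_torque": the same for the moment, N m; "opening": opening from 0.0 (shut) to 1.0 (fully open); "finger_force": force on a finger pad.
Only numpy, scipy, OpenCV 4.12 (cv2) and the standard library are available. Lean on these libraries where they do the work, as an engineer would, in place of code of your own. Each camera call takes 0.05 s, during which the arm holds its last target. There are 200 camera calls.

### The job

Open the light port of the shutter tester: by its upright flat tab, slide the blackened steel shutter plate one click, from its closed first stop to the middle of its three stops so that the plate's large round window stands over the port, and let go. Leave the separate filter slider with the round knob as it is.

Things in the scene. Friction and masses are not known exactly. Their poses are not given: they have to be found in the camera images.
- tester: Shutter tester, fixed: grey base 90 x 240 mm (y -110 to +130), 50 mm high; gear case 78 mm high with brass gears and chrome crank on its -x side (to x = -106 mm). Origin at bench level under the light port (white 30 mm disc in the base's top, covered at the start); z up. The dark plate, 60 x 165, slides on top between low rails, opening along +y. Three brass studs, 40 mm apart, mark the tab's stops.
- shutter (a joint): Travel of the shutter plate in m along the tester's +y. Click stops: 0 (closed; starts within 6 mm of it), 0.040 (middle: 30 mm window over the port), 0.080 (far end: 8 mm pinhole over the port). Click detent: about 5 N pushes it out of a stop; let go within about 12 mm of a stop it pulls itself in to about 2 mm.
- tab_top (a point): Centre of the top of the plate's upright tab: bright steel, 14 mm thick along the slide direction, 36 mm wide across it, 42 mm tall above the plate. Its top is 98 mm and the plate's face 56 mm above the bench; rails beside the plate reach 58 mm. With the plate closed it is 42 mm along +y from the port. Free room for fingers closing along the slide direction.
- filter_knob (a point): Bystander, not to be moved: top centre of the round black knob (28 mm diameter, top 80 mm above the bench) of the separate filter slider, a dark steel base 85 x 200 mm, 40 mm high, with an aluminium slide holding an amber glass.

How it is judged:
By the outcome, as a careful person would: the job done as asked, in the order asked, and still so for the second after the job is handed in, with the robot touching nothing.
It also fails if it takes over 32 s, if anything falls off the work surface, if the arm or the gripper's body presses on something with over 40 N, if the wrist force passes 120 N, or if a joint passes its speed limit or range.

## Working session

There is one attempt and no reset: what is moved stays moved. The work goes in short steps, Python scripts to look and compute and a shell command to move; the robot and the scene stay as the last step left them, time stands still between calls to the robot, and variables do not carry over. Pictures are saved under pics/ and viewed, at most 10 in all, crops included, and the job is handed in when it is done.

```bash
mkdir -p pics
python3 - <<'E'
from plant import get_state, imaging, ctrl
import cv2,numpy as np,pickle
s=get_state();print(s['time'],s['eef_pos'],s['tcp_rot'],ctrl.tip_reach)
d={}
for n in("scene","side","wrist"):
    c=imaging.read_camera(n);d[n]=c
    cv2.imwrite(f"pics/{n}0.png",c["image"])
    print(n,{k:np.round(v,3).tolist() for k,v in c.items() if k!="image"})
pickle.dump(d,open('d.pkl','wb'))
cv2.imwrite("pics/ab.png",cv2.resize(np.hstack([d["scene"]["image"],d["side"]["image"]]),(800,300)))
E
```

```text
0.0 [6.74359378e-01 1.34104076e-04 2.43921835e-01] [ 0.70709981  0.70711271 -0.00071355 -0.00098005] 0.014
scene {'fx': 428.392, 'fy': 428.392, 'cx': 280.739, 'cy': 211.116, 'R': [[0.08, 0.997, 0.005], [0.634, -0.047, -0.772], [-0.769, 0.065, -0.635]], 't': [-0.081, -0.271, 1.299]}
side {'fx': 382.616, 'fy': 382.616, 'cx': 269.267, 'cy': 209.723, 'R': [[-0.951, -0.308, -0.016], [-0.178, 0.59, -0.788], [0.252, -0.747, -0.616]], 't': [0.531, 0.147, 0.567]}
wrist {'fx': 344.647, 'fy': 344.647, 'cx': 276.173, 'cy': 212.01, 'tool_from_camera': [[-0.0, -0.965, -0.262, 0.066], [1.0, 0.0, -0.001, -0.0], [0.001, -0.262, 0.965, -0.128], [0.0, 0.0, 0.0, 1.0]]}
```

View pics/scene0.png

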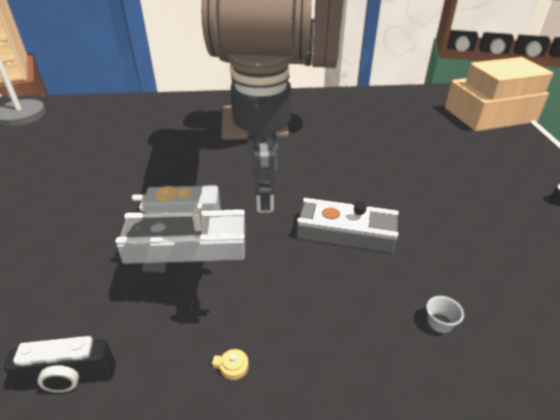

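View pics/side0.png

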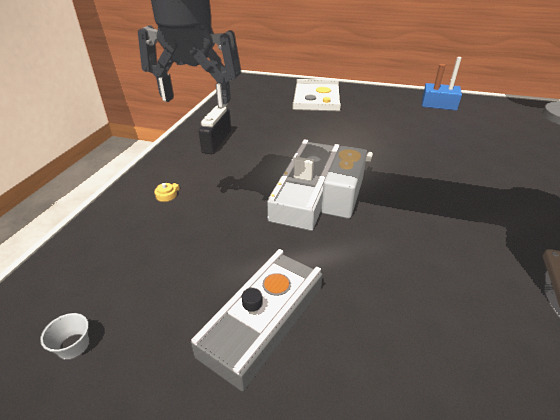

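The scene picture shows the tester at about (120–245, 185–260), with its tab near (198, 215). The filter slider is at (300–398, 200–248). In the side picture the tab is near (304, 168). I'll enlarge both tester crops.

Run:
```python
import cv2,numpy as np,pickle
d=pickle.load(open('d.pkl','rb'))
a=d["scene"]["image"][175:275,110:260]; b=d["side"]["image"][130:240,255:385]
a=cv2.resize(a,None,fx=5,fy=5,interpolation=2);b=cv2.resize(b,None,fx=5,fy=5,interpolation=2)
cv2.imwrite("pics/ca.png",a);cv2.imwrite("pics/cb.png",b)
```

```text
(no output)
```

View pics/ca.png

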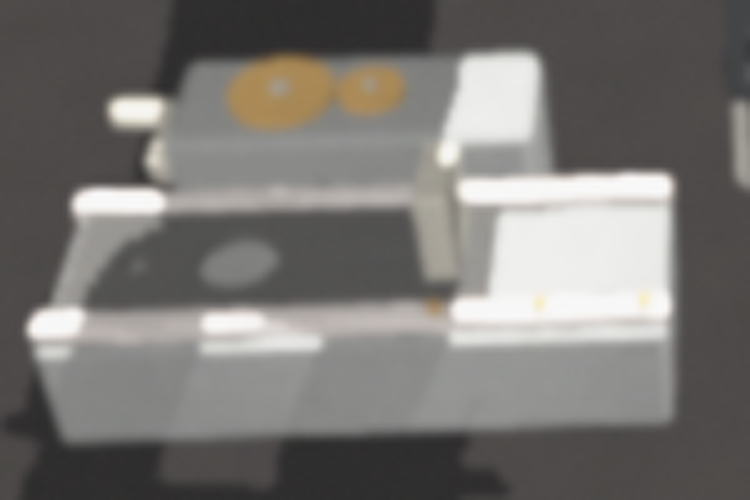

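View pics/cb.png

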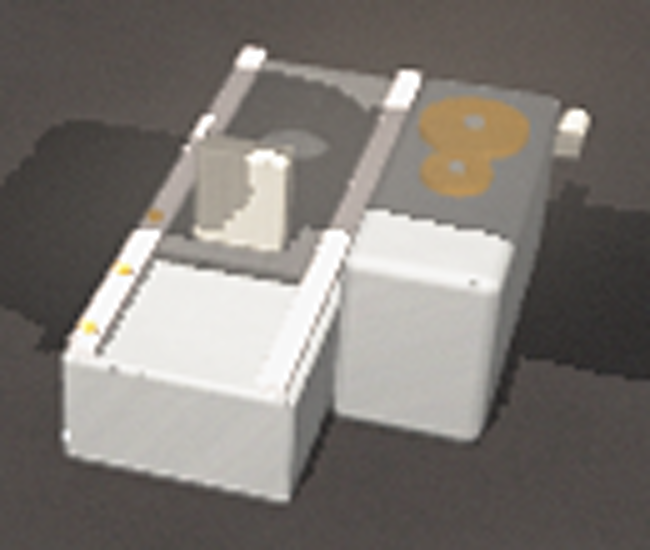

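The crops show the tab clearly. They also show three studs on the +x rail, with the tab at the first. Next I'll triangulate the studs, the tab and the base edges.

```bash
cat > h.py <<'E'
import numpy as np
def ray(c,p):
    v=c['R'].T@np.array([(p[0]-c['cx'])/c['fx'],(p[1]-c['cy'])/c['fy'],1]);return -c['R'].T@c['t'],v/np.linalg.norm(v)
def plane(c,p,z):
    o,v=ray(c,p);return o+v*(z-o[2])/v[2]
def tri(c1,p1,c2,p2):
    o,v=ray(c1,p1);q,w=ray(c2,p2)
    k=np.linalg.lstsq(np.c_[v,-w],q-o,rcond=None)[0];a=o+v*k[0];b=q+w*k[1]
    return (a+b)/2,np.linalg.norm(a-b)
E
python3 - <<'E'
import pickle,numpy as np
from h import *
np.set_printoptions(precision=4,suppress=True)
d=pickle.load(open('d.pkl','rb'));A=d['scene'];B=d['side']
fa=lambda p:(p[0]/5+110-.4,p[1]/5+175-.4); fb=lambda p:(p[0]/5+255-.4,p[1]/5+130-.4)
for p,q in [((434,306),(155,216)),((540,302),(124,270)),((644,299),(90,327))]:
    print('stud',*tri(A,fa(p),B,fb(q)),plane(A,fa(p),.058),plane(B,fb(q),.058))
print('side face top L/R z98',plane(B,fb((197,145)),.098),plane(B,fb((290,160)),.098))
print('side face bottom L/R z56',plane(B,fb((195,238)),.056),plane(B,fb((283,250)),.056))
print('scene +x face bottom L/R',plane(A,fa((424,279)),.056),plane(A,fa((456,276)),.056))
print('scene top: far R corner',plane(A,fa((458,146)),.098))
print('base near corners z0',plane(A,fa((68,443)),0),plane(A,fa((672,422)),0))
print('side base bottom z0',plane(B,fb((68,458)),0),plane(B,fb((288,502)),0))
E
```

```text
stud [ 0.5639 -0.1267  0.0589] 0.00032438717122731817 [ 0.563  -0.1267  0.058 ] [ 0.5642 -0.1283  0.058 ]
stud [ 0.5647 -0.0863  0.0589] 0.0001997053835420114 [ 0.5638 -0.0864  0.058 ] [ 0.5651 -0.0878  0.058 ]
stud [ 0.5659 -0.0466  0.059 ] 0.00032265820518508585 [ 0.565  -0.0466  0.058 ] [ 0.5663 -0.0481  0.058 ]
side face top L/R z98 [ 0.5458 -0.121   0.098 ] [ 0.5092 -0.1202  0.098 ]
side face bottom L/R z56 [ 0.5454 -0.1203  0.056 ] [ 0.51   -0.1218  0.056 ]
scene +x face bottom L/R [ 0.5449 -0.1321  0.056 ] [ 0.5441 -0.1198  0.056 ]
scene top: far R corner [ 0.5155 -0.1161  0.098 ]
base near corners z0 [ 0.5686 -0.276   0.    ] [ 0.5749 -0.0388  0.    ]
side base bottom z0 [ 0.5732 -0.0395  0.    ] [ 0.486  -0.0389  0.    ]
```

The checks agree: the stud spacing is 40 mm, the heights come out right, and the tab measures 36 mm wide. The tab centre is about (0.5275, -0.127) and the slide axis is 1.45° off +y, towards +x. I'll move above it and turn the tool by 1.596 rad.

```bash
python3 -m jog '[[0,-11,-12,7,0,0,0.14],[0,-22,-25,14,0,0,0.28],[0,-34,-39,21,0,0,0.42],[0,-46,-54,28,0,0,0.56],[0,-58,-68,35,0,0,0.7],[0,-70,-82,42,0,0,0.84],[0,-82,-96,49,0,0,0.98],[0,-94,-110,56,0,0,1.12],[0,-106,-124,63,0,0,1.26],[0,-117,-136,70,0,0,1.4],[0,-127,-147.5,75,0,0,1.52],[0,-127,-147.5,75,0,0,1.596]]' 40
python3 - <<'E'
from plant import get_state, imaging
import cv2,numpy as np,pickle
s=get_state();c=imaging.read_camera("wrist");pickle.dump((s,c),open('w.pkl','wb'));cv2.imwrite("pics/w1.png",c["image"])
from scipy.spatial.transform import Rotation as R
M=R.from_quat(s['tcp_rot']).as_matrix();print(s['eef_pos'],M.round(3))
T=c['tool_from_camera']
def px(X):
    q=np.linalg.inv(T)@np.r_[M.T@(np.array(X)-s['eef_pos']),1];return (q[0]/q[2]*c['fx']+c['cx'],q[1]/q[2]*c['fy']+c['cy'])
for dx,dy in((-18,-7),(18,-7),(18,7),(-18,7)):print(np.round(px((.5275+dx/1e3,-.127+dy/1e3,.098))))
E
```

```text
time: 1.35
eef_pos: [0.5256, -0.1275, 0.1688]
tcp_rot: [1.0, -0.015, -0.002, -0.0]
contact_force: [-0.8, -0.1, -0.7]
opening: 1.0
finger_force: 0.0
[ 0.5255675  -0.12752553  0.16881077] [[ 1.    -0.031 -0.003]
 [-0.031 -1.     0.001]
 [-0.003 -0.001 -1.   ]]
[288. 254.]
[286. 198.]
[263. 199.]
[265. 255.]
```

View pics/w1.png

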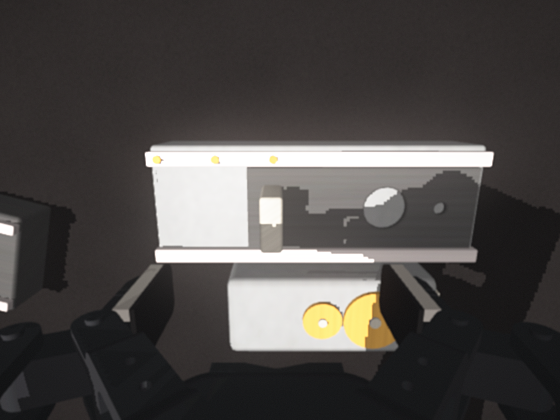

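The wrist view shows the tab top at columns 260–282, within about 2 mm of the prediction, and square to the jaws. I'll descend around it.

```bash
python3 -m jog '[[0,2,-1.5,10,0,0,0],[0,2,-1.5,25,0,0,0],[0,2,-1.5,40,0,0,0],[0,2,-1.5,55,0,0,0],[0,2,-1.5,70,0,0,0],[0,2,-1.5,82,0,0,0],[0,2,-1.5,89,0,0,0],[0,2,-1.5,89,0,0,0],[0,2,-1.5,89,0,0,0]]' 40 && python3 -m jog '[[1,0,0,0,0,0,0],[1,0,0,0,0,0,0],[1,0,0,0,0,0,0],[1,0,0,0,0,0,0],[1,0,0,0,0,0,0],[1,0,0,0,0,0,0],[1,0,0,0,0,0,0],[1,0,0,0,0,0,0],[1,0,0,0,0,0,0],[1,0,0,0,0,0,0]]' 40
```

```text
time: 2.3
eef_pos: [0.5298, -0.1256, 0.0816]
tcp_rot: [1.0, -0.013, 0.0, 0.0]
contact_force: [-0.4, 0.1, 0.3]
opening: 0.997
finger_force: 0.0
time: 3.3
eef_pos: [0.5296, -0.1251, 0.0816]
tcp_rot: [1.0, -0.013, 0.0, -0.0]
contact_force: [-0.6, 4.0, 4.9]
opening: 0.156
finger_force: 43.4
```

The grip is on: the opening is about 13 mm, matching the tab. The middle stop for the tab is at y ≈ -0.086, so I'll slide 39.5 mm along tool -y.

```bash
python3 -m jog '[[1,0,-3,0,0,0,0],[1,0,-7,0,0,0,0],[1,0,-12,0,0,0,0],[1,0,-17,0,0,0,0],[1,0,-22,0,0,0,0],[1,0,-27,0,0,0,0],[1,0,-32,0,0,0,0],[1,0,-36,0,0,0,0],[1,0,-38.5,0,0,0,0],[1,0,-39.5,0,0,0,0],[1,0,-39.5,0,0,0,0],[1,0,-39.5,0,0,0,0]]'
```

```text
time: 4.5
eef_pos: [0.5308, -0.0853, 0.0816]
tcp_rot: [1.0, -0.013, 0.0, -0.0]
contact_force: [-1.4, 0.8, 4.8]
opening: 0.16
finger_force: 43.5
```

Now I'll open the fingers, retreat straight up, and look.

```bash
python3 -m jog '[[0,0,0,0,0,0,0],[0,0,0,0,0,0,0],[0,0,0,0,0,0,0],[0,0,0,0,0,0,0],[0,0,0,0,0,0,0],[0,0,0,0,0,0,0],[0,0,0,0,0,0,0],[0,0,0,0,0,0,0]]' && python3 -m jog '[[0,0,0,-8,0,0,0],[0,0,0,-20,0,0,0],[0,0,0,-35,0,0,0],[0,0,0,-50,0,0,0],[0,0,0,-65,0,0,0],[0,0,0,-80,0,0,0],[0,0,0,-95,0,0,0],[0,0,0,-110,0,0,0],[0,0,0,-118,0,0,0],[0,0,0,-120,0,0,0],[0,0,0,-120,0,0,0]]'
python3 - <<'E'
from plant import imaging
import cv2
cv2.imwrite("pics/w2.png",imaging.read_camera("wrist")["image"])
E
```

```text
time: 5.3
eef_pos: [0.5305, -0.0861, 0.0813]
tcp_rot: [1.0, -0.013, 0.0, -0.0]
contact_force: [0.2, 0.3, 0.4]
opening: 0.998
finger_force: 0.0
time: 6.4
eef_pos: [0.5305, -0.086, 0.2014]
tcp_rot: [1.0, -0.013, -0.0, 0.0]
contact_force: [0.6, 0.4, -0.2]
opening: 0.997
finger_force: 0.0
```

View pics/w2.png

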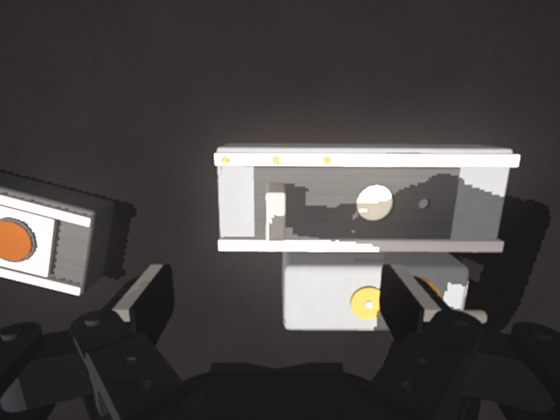

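The tab is now at column 276, in line with the middle stud at (276, 160). The window at (375, 202) is filled by the white port, and the fingers are clear.

```bash
python3 -c "
from plant import workorder
print(workorder.sign_off())"
```

```text
the job is handed in; nothing more can be done
None
```

The shutter plate is at its middle stop with the large window over the light port, the gripper has let go and is clear, the filter slider was not touched, and the job is handed in (about 6.5 s of the 32 s allowed).

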